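# Load the bench kiln and lower its heavy lid

### The job

Lay the short, thick glass tube that lies loose to the left of the bench kiln in its open chamber, then shut the kiln: bring its heavy lid over and ease it down under control until it is fully closed. The lid must not fall or slam.

Things in the scene. Friction and masses are not known exactly. Their poses are not given: they have to be found in the camera images.
- kiln: Fixed bench kiln, dark steel outside, pale lining, 190 (x) x 300 (y) x 90 mm high to the rim; origin at the centre of its underside on the bench. -x is its front, turned to the robot's left (black knob at y -105 mm, 45 mm up, stands out 18 mm), +x the back, where the lid hinges. Open chamber centred on the origin, 154 (x) x 264 (y) mm inside, floor 25 mm up, walls 18 mm thick
- chamber_floor (a point): centre of the chamber's floor, 25 mm above the kiln's origin; axes those of the kiln
- kiln_lid (a joint): Lid angle, rad: 0 closed flat on the rim, 1.57 upright, 1.95 leaning back on its stop. Steel slab 22 mm thick, 192 mm front to back, 304 wide, 0.95 to 1.45 kg. Its stiff hinge (0.4 N m) holds it still between about 1.16 and 1.7 rad; farther forward it falls shut. Nearly closed it weighs 2 to 5 N at the grip. Over 2 rad/s downward is a slam: a drop of 20 to 30 mm at the grip.
- lid_grip (a point): centre of the lid's wooden grip bar, 22 mm thick, 62 mm long, parallel to the kiln's y, on two 8 mm stays (44 mm apart) beyond the lid's front edge; gap of 35 mm between bar and lid. It is 235 mm from the hinge line and, lid closed, 102 mm above the bench; lid open, it is the lid's highest part. Axes turn with the lid: x to the hinge, y along the bar
- lid_hinge (a point): point on the hinge line at the middle of the lid, 99 mm behind (+x) the kiln's origin and 90 mm above it; y runs along the hinge line, axes turn with the lid
- thick_tube: short thick glass tube, 38 mm in diameter, 220 mm long, 0.11 kg, lying loose on the bench (does not roll); origin in the middle of its length at its underside, its own y along its length, z up
- thin_tube: the other tube, 25 mm in diameter and 300 mm long, also lying on the bench; too long for the kiln and not wanted; origin in the middle of its length at its underside, y along its length

How it is judged:
On the way:
1. the thick tube lies in the kiln's chamber, let go, with the lid still open (z of thick_tube in the frame of kiln between 0.015 and 0.07 m and x of thick_tube in the frame of kiln between -0.08 and 0.08 m and y of thick_tube in the frame of kiln between -0.035 and 0.035 m and contact force between the fingers and thick_tube below 0.2 N and value of joint kiln_lid above 0.9 rad), for 0.2 s.
At the end, for the whole second after the job is handed in: The thick tube lies at rest inside the kiln's chamber and the lid is fully closed (within 0.02 rad of flat on the rim) (value of joint kiln_lid below 0.02 rad and z of thick_tube in the frame of kiln between 0.015 and 0.07 m and x of thick_tube in the frame of kiln between -0.08 and 0.08 m and y of thick_tube in the frame of kiln between -0.035 and 0.035 m and linear speed of thick_tube below 0.03 m/s); the robot touches nothing.
It fails at once if the lid slams: it swings downward faster than 2 rad/s (0.5 m/s at the grip) (velocity of joint kiln_lid below -2 rad/s).
It also fails if it takes over 61 s, if anything falls off the work surface, if the arm or the gripper's body presses on something with over 40 N, if the wrist force passes 120 N, or if a joint passes its speed limit or range.

### The arm

A 6-joint arm with a two-finger parallel gripper is mounted at the origin on a cart in front of the work surface, level with it; the furniture and walls round the work are solid. World frame = base frame: x ahead of the robot, y to its left, z up, the work surface at z = 0. Lengths are in m, angles in rad, forces in N, time in s.
With the tool pointing down it reaches from about 0.35 to 0.775 m from the base axis. Payload 5.5 kg.
Tool frame: the origin (TCP) lies at the very end of the fingers, on their centre line; the grasp point (between the pads) lies 19 mm behind it; z points along the fingers, y is the line along which they close (so a half turn about z gives the same grasp; the last joint's range is limited). The gripper opens to 85 mm and grips with 20 to 120 N. Pads are 22 mm wide; open, the fingers measure 114 mm over their backs; the gripper's body (76 mm by 85 mm) begins 54 mm behind the grasp point. The pads swing forward as they close: fully open they stand 13 mm farther back than shut.
Start: joints at [-1.373, 0.313, 0.046, 1.304, 0, 1.431], TCP at [0.191, -0.543, 0.231] pointing down, gripper open.
Joint ranges: [-2.76, 2.76], [-0.86, 1.69], [-1.03, 1.26], [-2.2, 2.34], [-1.47, 1.5], [-3.14, 3.14]. Speed limits (rad/s): [2.57, 2.57, 3.14, 3.14, 3.14, 3.14].

### API

Orientations are given as a unit quaternion [w, x, y, z].
In Python, from workcell import env gives the robot as it stands. The module is installed in compiled form; this text tells all that it offers.
- The arm moves only by the tool jog_arm, never from a script. Its arguments are lists of equal length, an entry for each row: "gripper": the opening, from 0 (shut) to 1 (fully open); "offset": the shift along the world's x, y, z in cm, a list of three; "twist": the turn about the world's z in degrees. In form: {"gripper": [gripper, ...], "offset": [[dx, dy, dz], ...], "twist": [twist, ...]}. A call has exactly 8 rows; each row is the pose to reach, as a shift and turn from the pose commanded when the call began; what a row does not reach only later rows make up. A row lasts 1/8 s, in which the tool goes at most 62.5 mm and 10.7 degrees, less where a joint would pass 70% of its speed; a pose out of reach is approached as far as the arm can. A call with a gripper value outside its range is refused whole. The fingers move at their own pace and stop on an object; "squeeze" is the grip in N (left out, the last holds). Time passes only in rows, so rows that repeat a pose let the fingers close, or fill a call up. It gives the time, the measured TCP pose, the force, the opening and the grip force at its end, in the units of the state.
- env.get_state(): the state, without advancing time (a new reading comes with each control period).
- env.read_camera(name): name is "scene" or "top" or "wrist"; returns a dict with "image" (420x560x3 uint8, red, green, blue), "z_map" (420x560 float32, m along the optical axis (not along the pixel's ray), 0 where there is no reading), "fovy" (degrees; the focal length in pixels is half the picture's height over the tangent of half this angle, whatever the lens; pixels are square), "cx", "cy" (the principal point, pixels), "cam_to_world" (4x4, takes a point from camera to world coordinates). Camera axes: x right, y up, looking along -z (the intrinsics and any distortion apply to the point x, -y, -z); pixel columns grow to the right and rows downward; lengths in m; the calibration is good to about 2 mm. A picture is of the moment at which its call begins.
- env.hand_in(): hands the job in; it is judged then, once.
The state is a dict: "clock": time; "joint_pos": joint angles; "qvel": joint speeds; "tau": joint torques, N m; "tcp_pos": TCP position; "orientation": TCP orientation; "wrist_force": force on the tool from outside, world axes, zero at the start; "ft_torque": the same for the moment, N m; "finger_gap": finger opening in m; "grip_force": force on a finger pad.
Only numpy, scipy, OpenCV 4.12 (cv2) and the standard library are available. Lean on these libraries where they do the work, as an engineer would, in place of code of your own. Each camera call takes 0.05 s, during which the arm holds its last target. There are 200 camera calls.

## Working session

There is one attempt and no reset: what is moved stays moved. The work goes in short steps, Python scripts to look and compute and a tool call to move; the robot and the scene stay as the last step left them, time stands still between calls to the robot, and variables do not carry over. Pictures are saved under pics/ and viewed, at most 10 in all, crops included, and the job is handed in when it is done.

Besides the shell and the picture viewer there is one more tool, called by a JSON object that holds its "name" and its "arguments", one argument or row to a line. jog_arm: Moves the arm, as the interface text tells. Its arguments: {"type":"object","properties":{"gripper":{"type":"array"},"offset":{"type":"array"},"twist":{"type":"array"},"squeeze":{"type":"number"}},"required":["gripper","offset","twist"]}

```bash
mkdir -p pics; cat > h.py <<'E'
import numpy as np, cv2
from workcell import env
def cam(n):
    c=env.read_camera(n); c['f']=210/np.tan(np.radians(c['fovy'])/2); return c
def pts(c):
    z=c['z_map']; v,u=np.mgrid[0:420,0:560]
    p=np.stack([(u-c['cx'])/c['f']*z,-(v-c['cy'])/c['f']*z,-z,np.ones_like(z)],-1)
    return (p@np.array(c['cam_to_world']).T)[...,:3]
E
python3 - <<'E'
from h import *
a=[]
for n in("scene","top"):
    c=cam(n);a.append(c['image'][...,::-1]);np.savez('/tmp/'+n+'.npz',p=pts(c),im=c['image'])
    print(n,{k:v for k,v in c.items() if k not in('image','z_map')},(c['z_map']>0).mean())
    cv2.imwrite(f'pics/{n}0.png',a[-1])
print(env.get_state())
E
```

```text
scene {'fovy': 42.42013332980675, 'cx': 289.11247176496965, 'cy': 206.4943861368489, 'cam_to_world': array([[-0.53201052,  0.63790239, -0.55681716, -0.17863056],
       [-0.84667066, -0.392489  ,  0.35930652,  0.57280384],
       [ 0.01065788,  0.6625956 ,  0.74890151,  1.11652152],
       [ 0.        ,  0.        ,  0.        ,  1.        ]]), 'f': np.float64(541.13030881036)} 0.9959651360544217
top {'fovy': 47.31869543714156, 'cx': 287.5606306233915, 'cy': 213.6137486604039, 'cam_to_world': array([[-0.02547786,  0.99680827, -0.07565813,  0.50054085],
       [-0.99942025, -0.02368852,  0.02445444,  0.09319773],
       [ 0.02258416,  0.07623732,  0.9968339 ,  1.06104718],
       [ 0.        ,  0.        ,  0.        ,  1.        ]]), 'f': np.float64(479.3170827281509)} 0.9960501700680272
{'clock': 0.1, 'joint_pos': array([-1.37260822e+00,  3.13923481e-01,  4.51355699e-02,  1.30363676e+00,
       -2.09258848e-06,  1.43119678e+00]), 'qvel': array([ 0.00101847, -0.00101166,  0.00312086, -0.00030307, -0.00022855,
       -0.00027457]), 'tau': array([ 2.58901862e-03, -4.81726527e+01,  2.99243224e+01,  1.27580503e-02,
       -1.55595558e-04,  2.29789073e-06]), 'tcp_pos': array([ 0.19045641, -0.54206455,  0.23051668]), 'orientation': array([-8.13793415e-04,  9.85770982e-01,  1.68091966e-01, -2.48930584e-05]), 'wrist_force': array([-0.63282767, -0.24589283,  0.04154812]), 'ft_torque': array([-0.01962503,  0.00570483, -0.00848637]), 'grip_force': 0.0, 'finger_gap': 0.08576547480955515}
```

View pics/scene0.png

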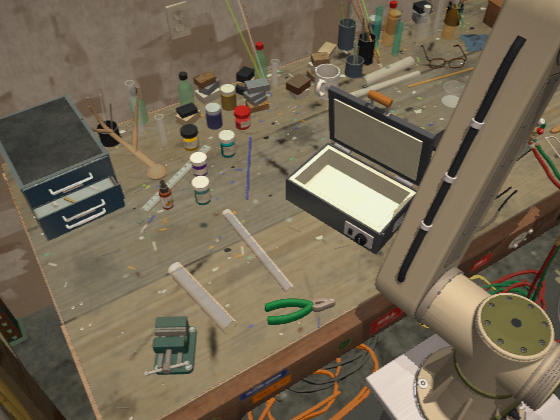

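View pics/top0.png

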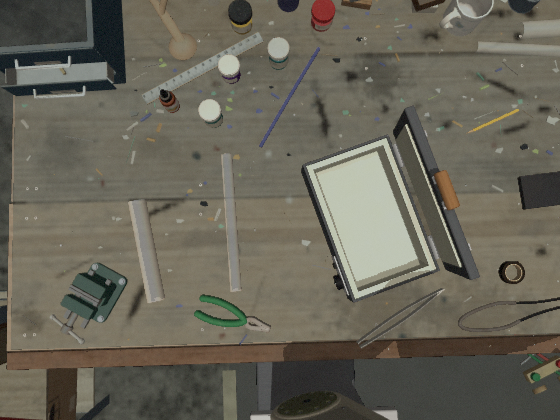

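The top view shows the thick tube from (137,202) to (155,300), the thin tube from (227,155) to (236,290), the kiln rim corners at about (303,167), (388,137), (437,268) and (352,300), and the orange grip at (447,190). Lid leans back.

```bash
python3 - <<'E'
from h import *
d=np.load('/tmp/top.npz');p=d['p'];im=d['im']
print('bench z',np.median(p[200:290,175:215,2]))
v,u=np.mgrid[0:420,0:560]
def box(m,name):
    q=p[m]; r=cv2.minAreaRect(q[:,:2].astype(np.float32)); print(name,m.sum(),r,'z',np.percentile(q[:,2],[5,50,95]))
    b=cv2.boxPoints(r);print(b.round(4).tolist())
z=p[...,2]
def big(m):
    m=cv2.morphologyEx(m.astype(np.uint8),cv2.MORPH_OPEN,np.ones((3,3)));n,l,s,_=cv2.connectedComponentsWithStats(m);return l==1+s[1:,4].argmax()
box(big((z>.012)&(u>115)&(u<175)&(v>185)&(v<310)&(z<.06)),'thick')
box(big((z>.01)&(u>205)&(u<250)&(v>140)&(v<300)&(z<.06)),'thin')
box(big((z>.08)&(z<.097)&(u>290)&(u<450)&(v>125)&(v<310)),'kilnrim')
hsv=cv2.cvtColor(im,cv2.COLOR_RGB2HSV)
g=big((hsv[...,0]<18)&(hsv[...,1]>130)&(u>425)&(u<470)&(v>160)&(v<220))
box(g,'grip')
print('bench heights obstacles max z near',[ (n,float(z[a:b,c:e].max())) for n,a,b,c,e in [('pliers',290,335,190,275),('bottles',30,130,150,300),('lid',100,290,390,480)]])
# floor depth
print('floor',np.median(z[200:250,350:390]))
E
```

```text
bench z 0.00023971519560295196
thick 1888 ((0.5082767009735107, 0.3736432194709778), (0.22010289132595062, 0.038219355046749115), 10.525070190429688) z [0.02271879 0.03487538 0.03974626]
[[0.39660000801086426, 0.37229999899864197], [0.4036000072956085, 0.33480000495910645], [0.6200000047683716, 0.375], [0.6129999756813049, 0.4124999940395355]]
thin 1582 ((0.5659801363945007, 0.19212183356285095), (0.30042946338653564, 0.025076908990740776), 3.0386905670166016) z [0.01591866 0.02285589 0.02683558]
[[0.41530001163482666, 0.19670000672340393], [0.41659998893737793, 0.17159999907016754], [0.7166000008583069, 0.1876000016927719], [0.7153000235557556, 0.2125999927520752]]
kilnrim 4192 ((0.5640803575515747, -0.10204160213470459), (0.30272653698921204, 0.19644513726234436), 17.980501174926758) z [0.08362237 0.0876871  0.09202931]
[[0.3898000121116638, -0.05530000105500221], [0.4503999948501587, -0.24220000207424164], [0.7383999824523926, -0.14869999885559082], [0.6776999831199646, 0.038100000470876694]]
grip 517 ((0.559816837310791, -0.04192225635051727), (0.060247648507356644, 0.2888847887516022), 11.906307220458984) z [0.32669302 0.33322491 0.33631223]
[[0.5005000233650208, 0.09319999814033508], [0.5601000189781189, -0.18950000405311584], [0.6190999746322632, -0.1770000010728836], [0.559499979019165, 0.10559999942779541]]
bench heights obstacles max z near [('pliers', 1.0610471763029363), ('bottles', 1.0610471763029363), ('lid', 1.0610471763029363)]
floor 0.025082997431151388
```

{"name": "jog_arm", "arguments": {
  "gripper": [1,1,1,1,1,1,1,1],
  "offset": [
    [1.8,4.4,0],
    [3.7,8.8,0],
    [5.5,13.2,0],
    [7.3,17.6,0],
    [9.1,22,0],
    [11,26.2,0],
    [12.7,31.2,0],
    [14.5,36.2,0]
  ],
  "twist": [10,20,30,40,50,60,70,80],
  "squeeze": 30
}}

```text
clock: 1.1
tcp_pos: [0.3357, -0.1789, 0.2311]
orientation: [-0.0, 0.645, 0.764, 0.0]
wrist_force: [0.9, -0.1, 0.1]
finger_gap: 0.0851
grip_force: 0.0
```

{"name": "jog_arm", "arguments": {
  "gripper": [1,1,1,1,1,1,1,1],
  "offset": [
    [1.7,5,0],
    [3.5,10,0],
    [5.5,15.2,0],
    [7.3,20.5,0],
    [9,26,0],
    [10.8,31.5,0],
    [12.6,37,0],
    [14.2,42.5,-2]
  ],
  "twist": [10.5,21,31.5,42,52.5,63,73.5,84]
}}

```text
clock: 2.1
tcp_pos: [0.4789, 0.2468, 0.2122]
orientation: [0.002, -0.032, 0.999, 0.0]
wrist_force: [1.4, -0.1, 0.2]
finger_gap: 0.0855
grip_force: 0.0
```

{"name": "jog_arm", "arguments": {
  "gripper": [1,1,1,1,1,1,1,1],
  "offset": [
    [1.6,6,0],
    [3.1,12.5,0],
    [3.1,12.9,-4],
    [3.1,12.9,-9],
    [3.1,12.9,-9],
    [3.1,12.9,-9],
    [3.1,12.9,-9],
    [3.1,12.9,-9]
  ],
  "twist": [7,7,7,7,7,7,7,7]
}}

```text
clock: 3.1
tcp_pos: [0.5098, 0.3738, 0.1235]
orientation: [0.002, -0.09, 0.996, 0.001]
wrist_force: [0.3, -0.7, -0.6]
finger_gap: 0.0853
grip_force: 0.0
```

```bash
python3 - <<'E'
from h import *
c=cam('wrist');cv2.imwrite('pics/w1.png',c['image'][...,::-1]);p=pts(c);z=p[...,2]
s=env.get_state();t=s['tcp_pos'];print(t,s['orientation'])
m=(z>.015)&(z<.05)&(abs(p[...,0]-.508)<.14)&(abs(p[...,1]-.374)<.08)
m=cv2.morphologyEx(m.astype(np.uint8),cv2.MORPH_OPEN,np.ones((5,5)))
n,l,st,_=cv2.connectedComponentsWithStats(m);print(cv2.minAreaRect(p[l==1+st[1:,4].argmax()][:,:2].astype(np.float32)))
# grip bar and kiln from saved top view
d=np.load('/tmp/top.npz');q=d['p'];hsv=cv2.cvtColor(d['im'],cv2.COLOR_RGB2HSV)
v,u=np.mgrid[0:420,0:560]
g=(hsv[...,0]<18)&(hsv[...,1]>130)&(u>425)&(u<470)&(v>160)&(v<220)&(q[...,2]>.29)&(q[...,2]<.36)
g=cv2.morphologyEx(g.astype(np.uint8),cv2.MORPH_OPEN,np.ones((3,3)))>0
print('grip',g.sum(),cv2.minAreaRect(q[g][:,:2].astype(np.float32)),np.percentile(q[g][:,2],[2,50,90,98]))
E
```

```text
[0.50948948 0.3737204  0.12310591] [ 1.33067506e-03 -9.00517059e-02  9.95935998e-01  6.37759547e-04]
((0.506569504737854, 0.3748001754283905), (0.21985825896263123, 0.03804612159729004), 10.706816673278809)
grip 515 ((0.5877631306648254, -0.17195554077625275), (0.060532812029123306, 0.01958899199962616), 17.410812377929688) [0.3251569  0.33320607 0.33582219 0.3369829 ]
```

{"name": "jog_arm", "arguments": {
  "gripper": [1,1,1,1,1,0,0,0],
  "offset": [
    [-0.3,0.1,-3.5],
    [-0.3,0.1,-7],
    [-0.3,0.1,-10],
    [-0.3,0.1,-11.6],
    [-0.3,0.1,-11.6],
    [-0.3,0.1,-11.6],
    [-0.3,0.1,-11.6],
    [-0.3,0.1,-11.6]
  ],
  "twist": [0,0,0,0,0,0,0,0],
  "squeeze": 30
}}

```text
clock: 4.15
tcp_pos: [0.5064, 0.375, 0.0067]
orientation: [0.001, -0.09, 0.996, 0.001]
wrist_force: [0.8, 0.2, -1.4]
finger_gap: 0.0373
grip_force: 31.3
```

{"name": "jog_arm", "arguments": {
  "gripper": [0,0,0,0,0,0,0,0],
  "offset": [
    [0,0,0],
    [0,0,0],
    [0,0,1],
    [0,0,3],
    [0,0,6],
    [0,0,10],
    [0,0,14],
    [0,0,16]
  ],
  "twist": [0,0,0,0,0,0,0,0]
}}

```text
clock: 5.15
tcp_pos: [0.5062, 0.3749, 0.1683]
orientation: [0.001, -0.09, 0.996, 0.001]
wrist_force: [-0.4, 0.6, -1.5]
finger_gap: 0.0376
grip_force: 31.3
```

```bash
python3 - <<'E'
from h import *
d=np.load('/tmp/top.npz');q=d['p'];z=q[...,2];im=d['im']
v,u=np.mgrid[0:420,0:560]
# chamber floor patch
m=((abs(z-.025)<.006)&(u>310)&(u<430)&(v>140)&(v<300)).astype(np.uint8)
m=cv2.morphologyEx(m,cv2.MORPH_OPEN,np.ones((5,5)))>0
r=cv2.minAreaRect(q[m][:,:2].astype(np.float32));print('floor',r)
# rim only in front/left/right, express in kiln axes
kx=np.array([.309,-.951]);ky=np.array([.951,.309])
rim=(z>.082)&(z<.097)&(u>290)&(u<450)&(v>125)&(v<310)
for k in(kx,ky):
    s=(q[...,:2]@k);print('floor',np.percentile(s[m],[.5,99.5]),'rim',np.percentile(s[rim],[.5,99.5]))
E
```

```text
floor ((0.5653518438339233, -0.10430161654949188), (0.26507070660591125, 0.14777420461177826), 18.364858627319336)
floor [0.2011904  0.34666905] rim [0.17386095 0.36961731]
floor [0.3742721  0.63664801] rim [0.35604302 0.65482983]
```

{"name": "jog_arm", "arguments": {
  "gripper": [0,0,0,0,0,0,0,0],
  "offset": [
    [0.5,-3,1],
    [1.2,-8,1],
    [1.9,-13.5,1],
    [2.6,-19,1],
    [3.3,-24.5,1],
    [4,-30,1],
    [4.7,-35.5,1],
    [5.4,-41,1]
  ],
  "twist": [1,2,3,4,5,6,7,7.5]
}}

```text
clock: 6.15
tcp_pos: [0.5592, -0.0373, 0.1756]
orientation: [-0.0, -0.155, 0.988, 0.0]
wrist_force: [0.3, -0.5, -1.5]
finger_gap: 0.0378
grip_force: 31.2
```

{"name": "jog_arm", "arguments": {
  "gripper": [0,0,0,0,0,0,0,0],
  "offset": [
    [0.3,-4,0],
    [0.5,-6.8,0],
    [0.5,-6.8,0],
    [0.5,-6.8,-2],
    [0.5,-6.8,-4],
    [0.5,-6.8,-4],
    [0.5,-6.8,-4],
    [0.5,-6.8,-4]
  ],
  "twist": [0,0,0,0,0,0,0,0]
}}

```text
clock: 7.15
tcp_pos: [0.5652, -0.1034, 0.1364]
orientation: [0.001, -0.155, 0.988, -0.0]
wrist_force: [-0.3, -0.5, -1.3]
finger_gap: 0.0376
grip_force: 31.3
```

```bash
python3 - <<'E'
from h import *
for n in('scene','wrist'):
    c=cam(n);cv2.imwrite(f'pics/{n}2.png',c['image'][...,::-1])
a=np.hstack([cv2.resize(cv2.imread(f'pics/{n}2.png'),(400,300)) for n in('scene','wrist')]);cv2.imwrite('pics/b2.png',a)
E
```

```text
(no output)
```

View pics/b2.png

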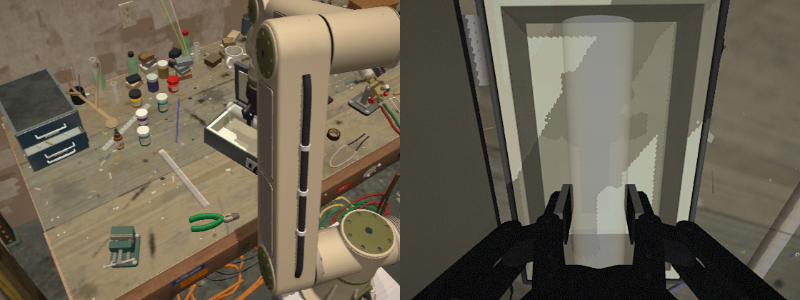

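The wrist view shows the tube (columns 568–632) parallel to the chamber and centred in it (530–672), so I'm lowering it.

{"name": "jog_arm", "arguments": {
  "gripper": [0,0,0,0,0,0,0.75,0.75],
  "offset": [
    [0,0,-3],
    [0,0,-6],
    [0,0,-8.5],
    [0,0,-9.8],
    [0,0,-10.3],
    [0,0,-10.3],
    [0,0,-10.3],
    [0,0,-10.3]
  ],
  "twist": [0,0,0,0,0,0,0,0]
}}

```text
clock: 8.25
tcp_pos: [0.5653, -0.1038, 0.0333]
orientation: [0.001, -0.155, 0.988, -0.0]
wrist_force: [-0.0, 0.0, -0.8]
finger_gap: 0.0642
grip_force: 0.0
```

{"name": "jog_arm", "arguments": {
  "gripper": [0.75,0.75,0.75,0.75,0.75,0.75,0.75,0.75],
  "offset": [
    [0,0,0],
    [0,0,0],
    [0,0,2],
    [0,0,5],
    [0,0,9],
    [0,2,14],
    [0,4,19],
    [0,6,24]
  ],
  "twist": [0,0,0,0,0,0,0,0]
}}

```text
clock: 9.25
tcp_pos: [0.5643, -0.043, 0.2741]
orientation: [0.0, -0.155, 0.988, -0.0]
wrist_force: [1.3, -0.3, -0.2]
finger_gap: 0.064
grip_force: 0.0
```

{"name": "jog_arm", "arguments": {
  "gripper": [0.75,0.75,0.75,0.75,0.75,0.75,0.75,0.75],
  "offset": [
    [0,0,4],
    [0,0,8],
    [0,0,12],
    [0,0,13],
    [0,0,13],
    [0,0,13],
    [0,0,13],
    [0,0,13]
  ],
  "twist": [0,0,0,0,0,0,0,0]
}}

```text
clock: 10.25
tcp_pos: [0.5643, -0.0435, 0.4015]
orientation: [-0.001, -0.155, 0.988, 0.0]
wrist_force: [-0.3, -0.3, 0.2]
finger_gap: 0.0639
grip_force: 0.0
```

```bash
python3 - <<'E'
from h import *
o=[]
for n in('top','wrist'):
    c=cam(n);q=pts(c);z=q[...,2];hsv=cv2.cvtColor(c['image'],cv2.COLOR_RGB2HSV);o.append(cv2.resize(c['image'][...,::-1],(400,300)))
    g=(hsv[...,0]<18)&(hsv[...,1]>110)&(z>.28)&(z<.36)&(abs(q[...,0]-.588)<.1)&(abs(q[...,1]+.18)<.12)
    g=cv2.morphologyEx(g.astype(np.uint8),cv2.MORPH_OPEN,np.ones((3,3)))>0
    if g.sum()>20: print(n,g.sum(),cv2.minAreaRect(q[g][:,:2].astype(np.float32)),np.percentile(z[g],[2,50,98]),q[g][z[g]>np.percentile(z[g],90)].mean(0))
    t=(z>.045)&(z<.075)&(abs(q[...,0]-.565)<.13)&(abs(q[...,1]+.104)<.1)
    t=cv2.morphologyEx(t.astype(np.uint8),cv2.MORPH_OPEN,np.ones((5,5)))>0
    print('tube',t.sum(),q[t].mean(0) if t.any() else '')
cv2.imwrite('pics/b3.png',np.hstack(o));s=env.get_state();print(s['tcp_pos'],s['joint_pos'])
E
```

```text
tube 1363 [ 0.54845607 -0.10179865  0.05911288]
wrist 2676 ((0.5895355343818665, -0.17061743140220642), (0.06848204880952835, 0.021466253325343132), 19.039907455444336) [0.32126025 0.3338502  0.33666592] [ 0.58503523 -0.17272172  0.33638532]
tube 4359 [ 0.5670812  -0.10884409  0.05998687]
[ 0.5644341  -0.043503    0.40193337] [-2.18769944e-01  3.23123735e-01  4.77150348e-01  1.72559255e+00
  1.08196449e-04 -5.30388057e-01]
```

View pics/b3.png

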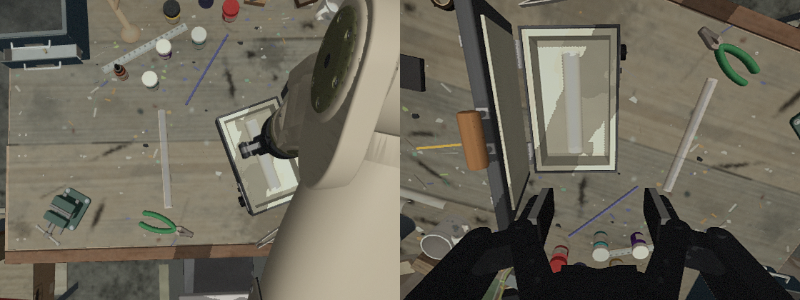

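Both views show the tube lying in the chamber; the orange bar is at (472,140) in the right half, at world (0.588, −0.172, 0.325), so the lid stands at about 1.41 rad.

{"name": "jog_arm", "arguments": {
  "gripper": [0.75,0.75,0.75,0.75,0.75,0.75,0.75,0.75],
  "offset": [
    [0.8,-4,0],
    [1.5,-8,0],
    [2.2,-12,0],
    [2.4,-12.9,0],
    [2.4,-12.9,0],
    [2.4,-12.9,-1],
    [2.4,-12.9,-2],
    [2.4,-12.9,-2]
  ],
  "twist": [0,0,0,0,0,0,0,0]
}}

```text
clock: 11.35
tcp_pos: [0.5881, -0.1713, 0.3817]
orientation: [-0.001, -0.156, 0.988, 0.001]
wrist_force: [0.7, 0.0, -0.0]
finger_gap: 0.0645
grip_force: 0.0
```

```bash
python3 - <<'E'
from h import *
c=cam('wrist');cv2.imwrite('pics/w4.png',c['image'][...,::-1]);q=pts(c);z=q[...,2];hsv=cv2.cvtColor(c['image'],cv2.COLOR_RGB2HSV)
g=(hsv[...,0]<18)&(hsv[...,1]>110)&(z>.28)&(z<.36)&(abs(q[...,0]-.588)<.1)&(abs(q[...,1]+.18)<.12)
g=cv2.morphologyEx(g.astype(np.uint8),cv2.MORPH_OPEN,np.ones((3,3)))>0
print(g.sum(),cv2.minAreaRect(q[g][:,:2].astype(np.float32)),np.percentile(z[g],[2,50,98]));print(env.get_state()['tcp_pos'])
E
```

```text
2542 ((0.5862571597099304, -0.17312243580818176), (0.06086164712905884, 0.020288921892642975), 18.52297592163086) [0.32536096 0.33419968 0.33660377]
[ 0.58825455 -0.17156902  0.38227678]
```

View pics/w4.png

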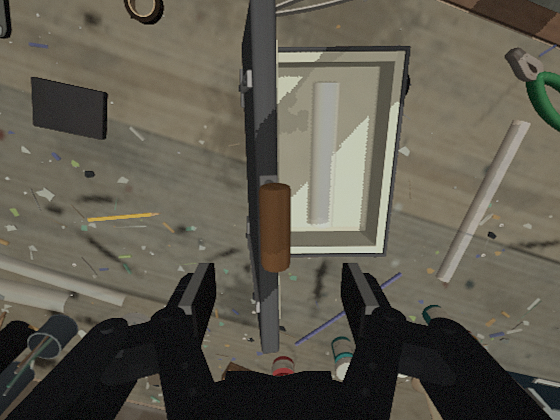

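The bar spans columns 260–290, about midway between the fingers (215 and 342), so I'm descending and gripping.

{"name": "jog_arm", "arguments": {
  "gripper": [0.75,0.75,0.75,0.75,0.75,0,0,0],
  "offset": [
    [-0.1,-0.1,-2],
    [-0.1,-0.1,-4],
    [-0.1,-0.1,-6],
    [-0.1,-0.1,-7.7],
    [-0.1,-0.1,-7.7],
    [-0.1,-0.1,-7.7],
    [-0.1,-0.1,-7.7],
    [-0.1,-0.1,-7.7]
  ],
  "twist": [0,0,0,0,0,0,0,0],
  "squeeze": 40
}}

```text
clock: 12.4
tcp_pos: [0.588, -0.1736, 0.3065]
orientation: [0.001, -0.155, 0.988, -0.0]
wrist_force: [0.1, 0.2, 3.4]
finger_gap: 0.021
grip_force: 39.2
```

```bash
python3 - <<'E'
from h import *
s=env.get_state();print(s['tcp_pos'],s['wrist_force'],s['grip_force'],s['finger_gap'])
h=np.array([.5956,-.1971]);t=s['tcp_pos'];d=(t[:2]-h)@[.309,-.951];print('kx',d)
R=.2353;a0=np.arccos(-d/R);print('alpha0',a0)
a=np.r_[a0-np.array([.02]),np.linspace(a0-.06,.051,31)]
dk=-R*(np.cos(a)-np.cos(a0));dz=R*(np.sin(a)-np.sin(a0))
P=np.c_[dk*.309,dk*-.951,dz]*100
for k in range(0,32,8):
    b=P[k-1] if k else 0; print((P[k:k+8]-b).round(2).tolist())
E
```

```text
[ 0.58796041 -0.1736268   0.30652273] [0.09423838 0.17140587 3.41705337] 39.1869843006134 0.021028436620270916
kx -0.024683644349821347
alpha0 1.4657000992561635
[[-0.14, 0.44, -0.05], [-0.43, 1.33, -0.19], [-0.75, 2.32, -0.39], [-1.07, 3.31, -0.63], [-1.39, 4.28, -0.93], [-1.7, 5.24, -1.26], [-2.01, 6.18, -1.64], [-2.31, 7.1, -2.07]]
[[-0.29, 0.91, -0.47], [-0.58, 1.79, -0.98], [-0.86, 2.65, -1.54], [-1.13, 3.49, -2.13], [-1.4, 4.3, -2.77], [-1.65, 5.08, -3.44], [-1.9, 5.84, -4.15], [-2.13, 6.56, -4.89]]
[[-0.22, 0.69, -0.78], [-0.44, 1.34, -1.59], [-0.64, 1.96, -2.42], [-0.83, 2.55, -3.29], [-1.01, 3.09, -4.19], [-1.17, 3.6, -5.11], [-1.32, 4.07, -6.05], [-1.46, 4.49, -7.01]]
[[-0.12, 0.38, -0.98], [-0.24, 0.73, -1.98], [-0.33, 1.02, -3.0], [-0.41, 1.28, -4.03], [-0.48, 1.49, -5.07], [-0.54, 1.65, -6.11], [-0.58, 1.77, -7.17], [-0.6, 1.85, -8.23]]
```

{"name": "jog_arm", "arguments": {
  "gripper": [0,0,0,0,0,0,0,0],
  "offset": [
    [-0.14,0.44,-0.05],
    [-0.43,1.33,-0.2],
    [-0.75,2.3,-0.4],
    [-1.07,3.3,-0.63],
    [-1.4,4.3,-0.93],
    [-1.7,5.25,-1.26],
    [-2.0,6.2,-1.64],
    [-2.3,7.1,-2.07]
  ],
  "twist": [0,0,0,0,0,0,0,0]
}}

```text
clock: 13.4
tcp_pos: [0.5641, -0.1018, 0.2842]
orientation: [-0.0, -0.155, 0.988, 0.0]
wrist_force: [2.1, -7.1, -5.7]
finger_gap: 0.0205
grip_force: 43.1
```

{"name": "jog_arm", "arguments": {
  "gripper": [0,0,0,0,0,0,0,0],
  "offset": [
    [-0.3,0.9,-0.47],
    [-0.58,1.8,-0.98],
    [-0.86,2.65,-1.54],
    [-1.13,3.5,-2.13],
    [-1.4,4.3,-2.77],
    [-1.65,5.1,-3.44],
    [-1.9,5.85,-4.15],
    [-2.13,6.55,-4.9]
  ],
  "twist": [0,0,0,0,0,0,0,0]
}}

```text
clock: 14.4
tcp_pos: [0.5427, -0.0363, 0.235]
orientation: [-0.0, -0.155, 0.988, 0.0]
wrist_force: [-4.4, -2.2, 3.2]
finger_gap: 0.0208
grip_force: 45.8
```

```bash
python3 - <<'E'
from h import *
c=cam('scene');cv2.imwrite('pics/s5.png',c['image'][...,::-1]);s=env.get_state();print(s['wrist_force'],s['ft_torque'],s['tcp_pos'])
E
```

```text
[-1.62958217 -0.51762571 -2.24382508] [-0.43462595  0.3641635   0.01026394] [ 0.54229677 -0.03522063  0.23407122]
```

View pics/s5.png

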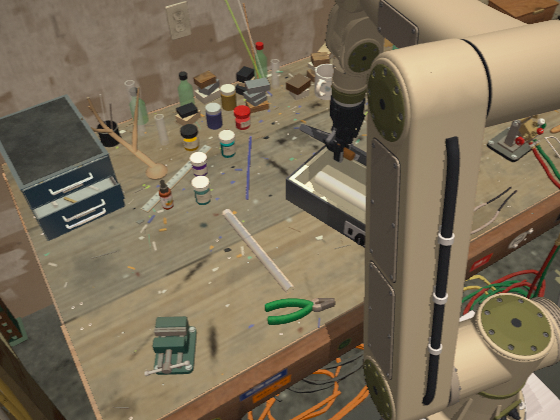

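The gripper at (345,140) still holds the bar, the lid is partway down and the tube lies in the chamber at (335,190). Continuing.

{"name": "jog_arm", "arguments": {
  "gripper": [0,0,0,0,0,0,0,0],
  "offset": [
    [-0.22,0.7,-0.78],
    [-0.44,1.35,-1.6],
    [-0.64,1.95,-2.42],
    [-0.83,2.55,-3.3],
    [-1.0,3.1,-4.2],
    [-1.17,3.6,-5.1],
    [-1.3,4.05,-6.05],
    [-1.45,4.5,-7.0]
  ],
  "twist": [0,0,0,0,0,0,0,0]
}}

```text
clock: 15.45
tcp_pos: [0.5278, 0.0084, 0.1647]
orientation: [-0.001, -0.155, 0.988, 0.0]
wrist_force: [-4.4, -2.9, 0.6]
finger_gap: 0.0207
grip_force: 49.1
```

```bash
python3 - <<'E'
from h import *
s=env.get_state();t=s['tcp_pos'];print(t,s['wrist_force'],s['ft_torque'])
print('R',np.hypot((t[:2]-[.5956,-.1971])@[.309,-.951],t[2]+.019-.09))
c=cam('wrist');cv2.imwrite('pics/w6.png',c['image'][...,::-1])
E
```

```text
[0.52784247 0.00835803 0.16465603] [-4.39382381 -2.85123169  0.57121858] [-1.0051321   0.68124179  0.22098444]
R 0.2357310151508118
```

View pics/w6.png

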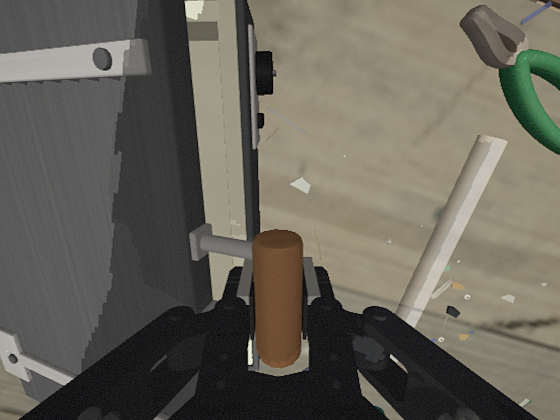

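The bar (255–302, 230–365) is firmly between the pads, with a finger in the gap between the stays. Last stretch of the arc.

{"name": "jog_arm", "arguments": {
  "gripper": [0,0,0,0,0,0,0,0],
  "offset": [
    [-0.12,0.4,-1.0],
    [-0.24,0.75,-2.0],
    [-0.33,1.0,-3.0],
    [-0.4,1.3,-4.0],
    [-0.48,1.5,-5.0],
    [-0.54,1.65,-6.0],
    [-0.57,1.75,-6.9],
    [-0.6,1.85,-7.7]
  ],
  "twist": [0,0,0,0,0,0,0,0]
}}

```text
clock: 16.5
tcp_pos: [0.5212, 0.028, 0.0877]
orientation: [-0.001, -0.156, 0.988, 0.002]
wrist_force: [-6.3, 3.6, 1.0]
finger_gap: 0.0206
grip_force: 53.0
```

{"name": "jog_arm", "arguments": {
  "gripper": [0,0,0,0,0,0,0,0],
  "offset": [
    [0,0,-0.2],
    [0,0,-0.4],
    [0,0,-0.5],
    [0,0,-0.6],
    [0,0,-0.7],
    [0,0,-0.7],
    [0,0,-0.7],
    [0,0,-0.7]
  ],
  "twist": [0,0,0,0,0,0,0,0]
}}

```text
clock: 17.5
tcp_pos: [0.521, 0.0286, 0.0809]
orientation: [-0.001, -0.156, 0.988, 0.002]
wrist_force: [-6.4, 6.3, 0.4]
finger_gap: 0.0208
grip_force: 53.3
```

```bash
cat > lid.py <<'E'
from h import *
for n in('wrist','top'):
    c=cam(n);q=pts(c);k=(q[...,:2]-[.565,-.103])@np.array([[.309,.951],[-.951,.309]]);z=q[...,2]
    m=(k[...,0]>-.085)&(k[...,0]<.085)&(abs(k[...,1])<.14)&(z>.095)&(z<.14)
    x=k[...,0][m];y=z[m]
    for _ in range(4):
        f=np.polyfit(x,y,1);r=abs(y-np.polyval(f,x))<.004;x,y=x[r],y[r]
    print(n,m.sum(),len(x),'slope',f[0],'z at front/back',np.polyval(f,[-.09,.09]))
s=env.get_state();print(s['tcp_pos'],s['wrist_force'])
E
python3 lid.py
```

```text
wrist 46202 45177 slope -0.04345782463596618 z at front/back [0.11939128 0.11156887]
top 7268 6767 slope -0.03180050302538488 z at front/back [0.11825618 0.11253209]
[0.52107434 0.02865732 0.08090522] [-5.95399615  5.69240667  1.12368988]
```

The lid is still about 0.035 rad open, so I'm easing it further down.

{"name": "jog_arm", "arguments": {
  "gripper": [0,0,0,0,0,0,0,0],
  "offset": [
    [0,0,-0.2],
    [0,0,-0.4],
    [0,0,-0.6],
    [0,0,-0.8],
    [0,0,-0.9],
    [0,0,-1.0],
    [0,0,-1.0],
    [0,0,-1.0]
  ],
  "twist": [0,0,0,0,0,0,0,0]
}}

```text
clock: 18.6
tcp_pos: [0.5209, 0.0292, 0.0725]
orientation: [-0.001, -0.156, 0.988, 0.003]
wrist_force: [-10.0, 7.0, 13.7]
finger_gap: 0.0205
grip_force: 55.1
```

```bash
python3 lid.py
```

```text
wrist 44296 43235 slope -0.011483387355837146 z at front/back [0.11332337 0.11125636]
top 7514 7022 slope 0.0006404810849434322 z at front/back [0.11223957 0.11235486]
[0.52091463 0.02921657 0.07246177] [-10.64953398   6.83629006  12.46964304]
```

{"name": "jog_arm", "arguments": {
  "gripper": [0.4,0.4,0.4,0.4,0.4,0.4,0.4,0.4],
  "offset": [
    [0,0,0],
    [0,0,0],
    [0,0,0],
    [0,0,0],
    [0,0,1],
    [0,0,2],
    [0,0,3.5],
    [0,0,5]
  ],
  "twist": [0,0,0,0,0,0,0,0]
}}

```text
clock: 19.7
tcp_pos: [0.523, 0.0264, 0.1231]
orientation: [0.0, -0.155, 0.988, -0.0]
wrist_force: [0.2, 1.0, -0.9]
finger_gap: 0.034
grip_force: 0.0
```

{"name": "jog_arm", "arguments": {
  "gripper": [0.4,0.4,0.4,0.4,0.4,0.4,0.4,0.4],
  "offset": [
    [0,0,2],
    [0,0,5],
    [0,0,9],
    [0,0,13],
    [0,0,14],
    [0,0,14],
    [0,0,14],
    [0,0,14]
  ],
  "twist": [0,0,0,0,0,0,0,0]
}}

```text
clock: 20.7
tcp_pos: [0.522, 0.0265, 0.2602]
orientation: [-0.001, -0.155, 0.988, 0.0]
wrist_force: [0.8, 0.5, 0.0]
finger_gap: 0.0344
grip_force: 0.0
```

```bash
python3 lid.py; python3 - <<'E'
from h import *
c=cam('wrist');cv2.imwrite('pics/w7.png',c['image'][...,::-1])
E
```

```text
wrist 48012 47252 slope 0.00336221878773986 z at front/back [0.1128657 0.1134709]
top 834 791 slope 0.024290834730709258 z at front/back [0.10955025 0.1139226 ]
[0.5222406  0.02650014 0.2606169 ] [-0.26308095 -0.29808728  0.45225115]
```

View pics/w7.png

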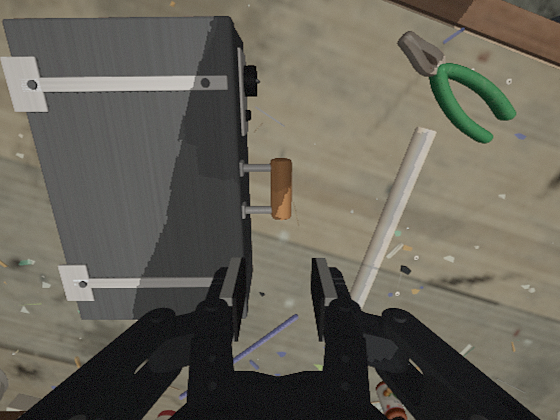

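The lid lies flat and fully closed (grip at (281,188)), and the gripper is clear of everything.

```bash
python3 -c "
from workcell import env
print(env.hand_in())"
```

```text
the job is handed in; nothing more can be done
None
```

The thick tube is lying in the kiln's chamber, the lid was eased down under control until it measured flat on the rim, and the job was handed in at about 21 s; the hand-in returned no verdict.

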